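# Lay the tilted wiring board flat on its ratchet stand

## Robot

A 6-joint arm with a two-finger parallel gripper is mounted at the origin on a cart in front of the work surface, level with it; the furniture and walls round the work are solid. World frame = base frame: x ahead of the robot, y to its left, z up, the work surface at z = 0. Lengths are in m, angles in rad, forces in N, time in s.
With the tool pointing down it reaches from about 0.35 to 0.95 m from the base axis. Payload 17.4 kg.
Tool frame: the origin (TCP) lies on the centre line of the jaws, within the pads' length; the fingertips stand 11 mm ahead of it and the grasp point (between the pads) lies 8 mm behind it; z points along the fingers, y is the line along which they close (so a half turn about z gives the same grasp; the last joint's range is limited). The gripper opens to 93 mm and grips with 3 to 60 N. Pads are 15 mm wide; open, the fingers measure 128 mm over their backs; the gripper's body (75 mm by 188 mm) begins 65 mm behind the grasp point.
Start: joints at [1.172, 0.116, 1.442, -0, 1.584, -0.038], TCP at [0.238, 0.632, 0.23] pointing down, gripper open.
Joint ranges: [-2.83, 2.83], [-0.83, 2.19], [0.07, 2.5], [-1.14, 4.28], [0.01, 3], [-2.97, 2.97]. Speed limits (rad/s): [1.89, 1.89, 2.22, 3.14, 3.14, 3.14].

## Interface

Orientations are given as [roll, pitch, yaw] about the fixed x, y, z axes, in that order (R = Rz(yaw) Ry(pitch) Rx(roll)).
In Python, from rig import ctrl gives the robot as it stands. The module is installed in compiled form; this text tells all that it offers.
- The arm moves only by the tool move_arm, never from a script. Its argument "moves" is a list of rows, each a list of 7 numbers: the finger opening in m, from 0 to 0.093, then the shift along the tool's x, y, z in m, then the turn, a rotation vector about the tool's x, y, z in rad. In form: [[fingers, dx, dy, dz, ax, ay, az], ...]. A call has 1 to 5 rows; each row shifts and turns the commanded pose from where the row before left it, along the tool's axes as they then stand; what a row does not reach is not made up. A row lasts 1/12 s, in which the tool goes at most 41.7 mm and 7.16 degrees, less where a joint would pass 70% of its speed; a pose out of reach is approached as far as the arm can. A call with a gripper value outside its range is refused whole. The fingers move at their own pace and stop on an object; "newtons" is the grip in N (left out, the last holds). Time passes only in rows, so rows that do not move let the fingers close. It gives the time, the measured TCP pose, the force, the opening and the grip force at its end, in the units of the state.
- ctrl.get_state(): the state, without advancing time (a new reading comes with each control period).
- ctrl.read_camera(name): name is "scene" or "top" or "wrist"; returns the picture (480x640x3 uint8, blue, green, red); there is no depth.
- ctrl.camera_params(name): a dict with "intrinsics" (3x3 intrinsics, pixels), "dist_coeffs" ([k1, k2, p1, p2, k3] as OpenCV has them; the pictures are not rectified), "extrinsics" (4x4, takes a point from camera to world coordinates). Camera axes: x right, y down, z forward; pixel columns grow to the right and rows downward; lengths in m; the calibration is good to about 2 mm. A picture is of the moment at which its call begins: read the wrist's pose just before it. camera_params takes no time and is no camera call; for the wrist camera it gives the pose at the moment of the call.
- ctrl.hand_in(): hands the job in; it is judged then, once.
The state is a dict: "time": time; "qpos": joint angles; "qvel": joint speeds; "joint_torque": joint torques, N m; "eef_pos": TCP position; "orientation": TCP orientation; "wrist_force": force on the tool from outside, world axes, zero at the start; "torque": the same for the moment, N m; "opening": finger opening in m; "gripper_force": force on a finger pad.
Only numpy, scipy, OpenCV 4.12 (cv2) and the standard library are available. Lean on these libraries where they do the work, as an engineer would, in place of code of your own. Each camera call takes 0.05 s, during which the arm holds its last target. There are 200 camera calls.

## Task

The white wiring board on the blue tilting stand is propped up by its ratchet. With the fingertips alone, press the red pedal until the pawl snaps clear of the teeth, then push the board down by the black bar on its high edge until it lies flat on the rubber stops, and finally press the green pedal until the pawl snaps back in. Do not force the stand, do not grip or lift anything, and leave the loose tools and parts round it where they are.

Things in the scene. Friction and masses are not known exactly. Their poses are not given: they have to be found in the camera images.
- stand: Blue steel tilting stand, fixed. Origin: middle of the 236 x 236 mm base plate, on the desk; x points from the hinge (near side) to the board's high edge, y left, z up. Hinge axis at x -100, z 75 mm. Pawl shaft along y at x -20, z 39 mm; rocker pedals on the right at y -168 mm, clear of the board (right edge y -102; toothed steel quadrant out to y -113).
- board (a joint): Tilt of the white board, rad: 0 = flat on the rubber stops, about 0.6 as found, grows upward. Its quadrant has four ratchet teeth, 0.2 rad apart: with the pawl in, it cannot go down. With the pawl out it stays where left (friction hinge) and takes 3 to 6 N at the bar. Parts on it: terminals 26 mm tall, 50 mm from the bar; contactor 78 mm tall, 110 mm from it.
- board_bar (a point): Middle of the axis of the black rubber push bar along the board's high edge: 16 mm in diameter, 150 mm long, parallel to the stand's y. It lies 207 mm from the hinge axis, moves on an arc about it, and is at about 85 mm height when the board is flat.
- board_hinge (a point): Middle of the hinge axis (on the stand); the axis runs along the stand's y.
- pawl (a joint): Angle of the pawl and its rocker pedal, rad: 0 = pawl in the teeth (red pad high, green pad low), 0.5 = pawl fully out (red pad low, green pad high). A spring plunger snaps it to either end and keeps it there; the middle (0.25) is the tipping point. It takes about 3 to 4 N on a pad.
- pedal_red (a point): Middle of the top face of the red pad (30 x 30 mm), at the far end of the rocker, 45 mm from the shaft. Pressed down about 22 mm from high to low it swings the pawl out of the teeth.
- pedal_green (a point): Middle of the top face of the green pad (30 x 30 mm), at the near end of the rocker, 45 mm from the shaft. When the pawl is out it stands high; pressed down about 22 mm it swings the pawl back in. The pawl goes in fully when the board is flat (between teeth; not on top of one).
- nut_driver_red: Loose nut driver with a dark handle, 157 mm long, lying left of the stand. Leave it. Origin: middle of its underside.
- tape_red: Loose roll of red tape, 53 mm wide, 18 mm high, behind the stand. Leave it. Origin: middle of its underside.
- fuse_a: Loose cartridge fuse, 10 x 38 mm, right of the stand beyond the pedals. Leave it. Origin: middle of its underside.
- fuse_b: Second such fuse beside it. Leave it.
- battery_1: Loose round battery standing on end, 15 mm wide, 50 mm high, about 70 mm to the right of the pedals. Leave it standing. Origin: middle of its underside, z up.
- terminal_strip: Loose cream terminal strip, 22 x 70 x 18 mm, left of the stand. Leave it. Origin: middle of its underside.

How it is judged:
On the way, in this order (a step that is already met when the one before it is completed fails the run):
1. the pawl is pressed out of the teeth while the board still stands tilted (value of joint pawl above 0.4 rad and value of joint board above 0.5 rad), for 0.2 s.
2. the board is pushed down flat with the pawl still out (value of joint board below 0.035 rad and value of joint pawl above 0.35 rad), for 0.2 s.
At the end, for the whole second after the job is handed in: The board lies flat (tilt under 0.035 rad), the pawl is back in the teeth (joint under 0.08 rad), both at rest (value of joint board below 0.035 rad and value of joint pawl below 0.08 rad and velocity of joint board between -0.05 and 0.05 rad/s and velocity of joint pawl between -0.05 and 0.05 rad/s); the robot touches nothing.
It fails at once if the board is lifted higher than it stood (value of joint board above 0.68 rad).
It fails at once if the stand is forced with more than 60 N (contact force between any of the fingers, the arm and stand above 60 N).
It fails at once if a loose tool or part round the stand is pushed, lifted or carried more than 30 mm, or the battery is knocked over (distance of any of nut_driver_red, tape_red, fuse_a, fuse_b, battery_1, terminal_strip from where it was at the start of the episode above 0.03 m or angle between battery_1's own z axis and vertical above 0.5 rad).
It also fails if it takes over 51 s, if anything falls off the work surface, if the arm or the gripper's body presses on something with over 40 N, if the wrist force passes 120 N, or if a joint passes its speed limit or range.

## Working session

There is one attempt and no reset: what is moved stays moved. The work goes in short steps, Python scripts to look and compute and a tool call to move; the robot and the scene stay as the last step left them, time stands still between calls to the robot, and variables do not carry over. Pictures are saved under pics/ and viewed, at most 10 in all, crops included, and the job is handed in when it is done.

Besides the shell and the picture viewer there is one more tool, called after "Emit:" by a JSON object that holds its "method" and its "body", one argument or row to a line. move_arm: Moves the arm, as the interface text tells. Its arguments: {"type":"object","properties":{"moves":{"type":"array","items":{"type":"array","items":{"type":"number"}}},"newtons":{"type":"number"}},"required":["moves"]}

```bash
mkdir -p pics; cat > h.py <<'E'
import numpy as np, cv2, pickle
from rig import ctrl
def snap(n,f):
    p=ctrl.camera_params(n); im=ctrl.read_camera(n); cv2.imwrite(f'pics/{f}.png',im); pickle.dump((im,p),open(f'pics/{f}.pkl','wb')); return im,p
def load(f): return pickle.load(open(f'pics/{f}.pkl','rb'))
def ray(p,uv):
    K=np.array(p['intrinsics']);d=np.array(p['dist_coeffs']);E=np.array(p['extrinsics'])
    q=cv2.undistortPoints(np.array([[uv]],float),K,d)[0,0]
    v=E[:3,:3]@np.r_[q,1]; return E[:3,3],v/np.linalg.norm(v)
def onz(p,uv,z): o,v=ray(p,uv); return o+v*(z-o[2])/v[2]
def tri(p1,a,p2,b):
    o1,v1=ray(p1,a);o2,v2=ray(p2,b)
    s,t=np.linalg.lstsq(np.c_[v1,-v2],o2-o1,rcond=None)[0]
    A,B=o1+s*v1,o2+t*v2; return (A+B)/2,np.linalg.norm(A-B)
def proj(p,P):
    E=np.linalg.inv(np.array(p['extrinsics']));r=cv2.Rodrigues(E[:3,:3])[0]
    return cv2.projectPoints(np.array(P,float).reshape(-1,3),r,E[:3,3],np.array(p['intrinsics']),np.array(p['dist_coeffs']))[0][:,0]
def blobs(im,lo,hi,amin=40):
    m=cv2.inRange(cv2.cvtColor(im,cv2.COLOR_BGR2HSV),lo,hi)
    n,_,s,c=cv2.connectedComponentsWithStats(m)
    return [(c[i].round(1).tolist(),s[i].tolist()) for i in range(1,n) if s[i][4]>=amin]
E
python3 - <<'E'
from h import *
a,p=snap('scene','s0');b,q=snap('top','t0')
print(ctrl.get_state()['eef_pos'],ctrl.get_state()['orientation'])
for im,pp in((a,p),(b,q)):
    print(np.round(pp['extrinsics'],3).tolist())
    print('red',blobs(im,(0,130,60),(8,255,255)),blobs(im,(172,130,60),(180,255,255)))
    print('green',blobs(im,(45,90,40),(85,255,255)))
E
```

```text
[0.2382478  0.63137825 0.22901942] [-3.14065201e+00 -3.25585002e-05  2.78078987e+00]
[[-0.893, 0.368, -0.26, 0.887], [0.45, 0.707, -0.546, 0.688], [-0.018, -0.604, -0.797, 1.001], [0.0, 0.0, 0.0, 1.0]]
red [([443.7, 225.3], [420, 208, 44, 38, 238]), ([430.6, 232.9], [414, 211, 37, 42, 198]), ([285.0, 311.4], [273, 297, 25, 25, 223]), ([598.4, 435.6], [585, 425, 25, 25, 168])] [([595.8, 437.9], [586, 426, 23, 23, 174])]
green []
[[-0.007, -0.99, 0.142, 0.462], [-1.0, 0.008, 0.006, 0.064], [-0.007, -0.142, -0.99, 1.014], [0.0, 0.0, 0.0, 1.0]]
red [([271.7, 102.2], [261, 91, 23, 24, 419]), ([200.0, 159.4], [197, 156, 7, 8, 41]), ([275.2, 178.0], [260, 162, 31, 31, 318]), ([174.4, 168.4], [171, 165, 8, 8, 46]), ([428.0, 259.3], [419, 251, 19, 18, 312]), ([293.1, 403.7], [251, 399, 84, 14, 442]), ([295.2, 428.2], [254, 414, 82, 23, 442])] [([427.0, 250.9], [419, 249, 19, 11, 48])]
green [([425.9, 314.9], [416, 305, 21, 20, 369])]
```

View pics/s0.png

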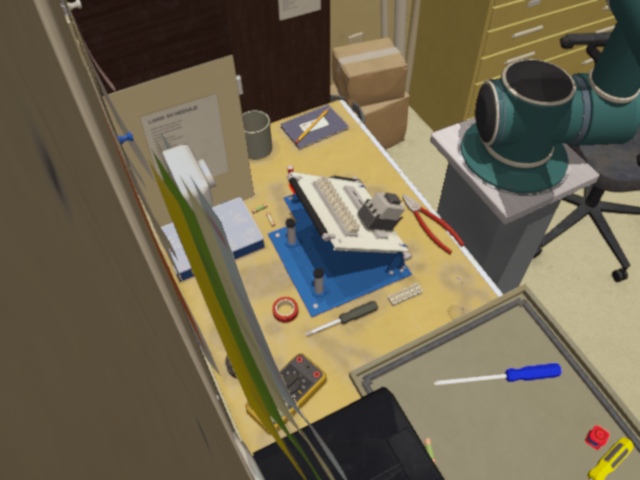

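View pics/t0.png

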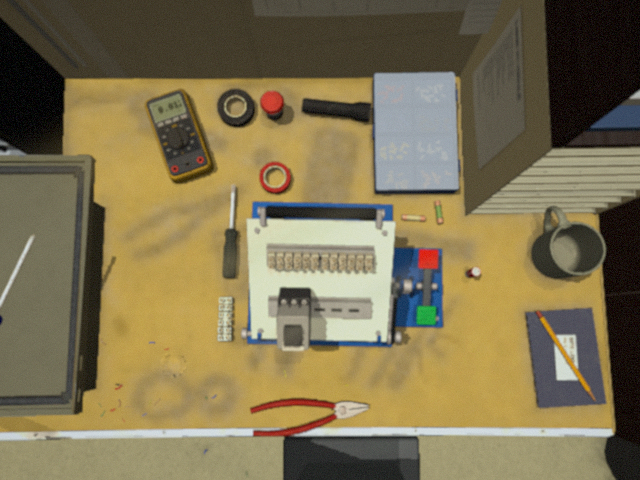

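The scene view shows the propped board, with the pedals hidden behind it. The top view shows the stand nearly aligned with the world axes: red pad at about (428,258), green pad at (426,315), battery at (473,272), bar hidden along row ~210. I'll measure these next.

```bash
python3 - <<'E'
from h import *
a,p=load('s0');b,q=load('t0')
R=onz(q,(427.7,258.7),.055);G=onz(q,(425.9,314.9),.033)
print('red',R,'green',G,'sep',np.linalg.norm(R-G))
yaw=np.arctan2(R[1]-G[1],R[0]-G[0]);print('yaw',yaw)
c,s=np.cos(yaw),np.sin(yaw);Rm=np.array([[c,-s,0],[s,c,0],[0,0,1]])
def W(P,o): return Rm@np.array(P,float)+o
mid=(R+G)/2; mid[2]=0
o=mid-Rm@np.array([-20,-168,0])/1000; print('origin',o)
pts={'c1':(.118,.118,0),'c2':(.118,-.118,0),'c3':(-.118,.118,0),'c4':(-.118,-.118,0),'hl':(-.1,.1,.075),'hr':(-.1,-.1,.075)}
th=.648
for e in(1,-1): pts['bar%d'%e]=(-.1+.207*np.cos(th),.075*e,.075+.207*np.sin(th))
for k,v in pts.items(): print(k,proj(q,W(v,o)).round(1),proj(p,W(v,o)).round(1))
for n,u in dict(batt=(473,272),folder=(465,212),fuse=(438,212),fuse2=(413,217),box=(458,191),tape=(275,178)).items(): print(n,onz(q,u,0).round(3))
c=cv2.resize(b[190:360,230:490],None,fx=3,fy=3,interpolation=cv2.INTER_CUBIC);cv2.imwrite('pics/tc.png',c)
c=cv2.resize(a[155:325,255:425],None,fx=3.5,fy=3.5,interpolation=cv2.INTER_CUBIC);cv2.imwrite('pics/sc.png',c)
E
```

```text
red [ 0.56276748 -0.09689795  0.055     ] green [ 0.47546283 -0.09477678  0.033     ] sep 0.09005887844291977
yaw -0.02429139787403376
origin [0.5431898  0.07162729 0.        ]
c1 [[252.5 203.8]] [[313.7 317.6]]
c2 [[392.2 206. ]] [[269.2 233.9]]
c3 [[247.5 345.7]] [[414.4 274.4]]
c4 [[392.1 348.3]] [[362.1 198.6]]
hl [[253.5 335.5]] [[406.6 250.7]]
hr [[385.5 337.8]] [[360.2 184.8]]
bar1 [[265.3 213.9]] [[327.6 233.1]]
bar-1 [[376.1 215.7]] [[293.8 177.9]]
batt [ 0.546 -0.18   0.   ]
folder [ 0.647 -0.171  0.   ]
fuse [ 0.647 -0.126  0.   ]
fuse2 [ 0.639 -0.084  0.   ]
box [ 0.683 -0.161  0.   ]
tape [0.708 0.149 0.   ]
```

View pics/tc.png

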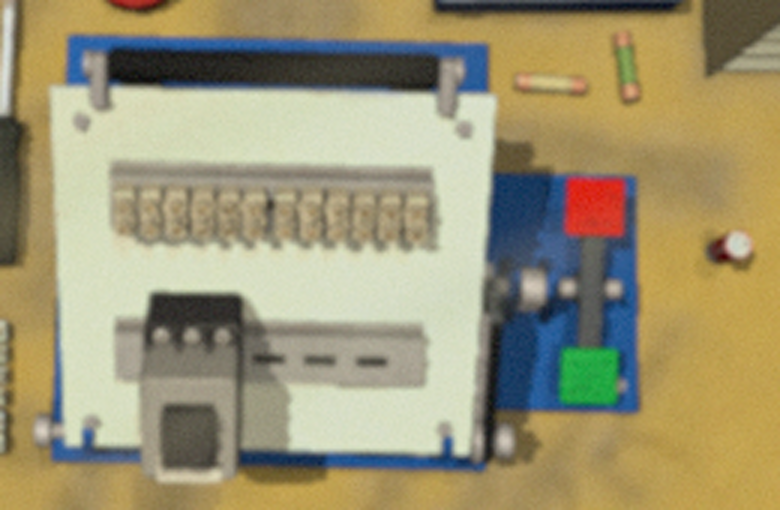

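View pics/sc.png

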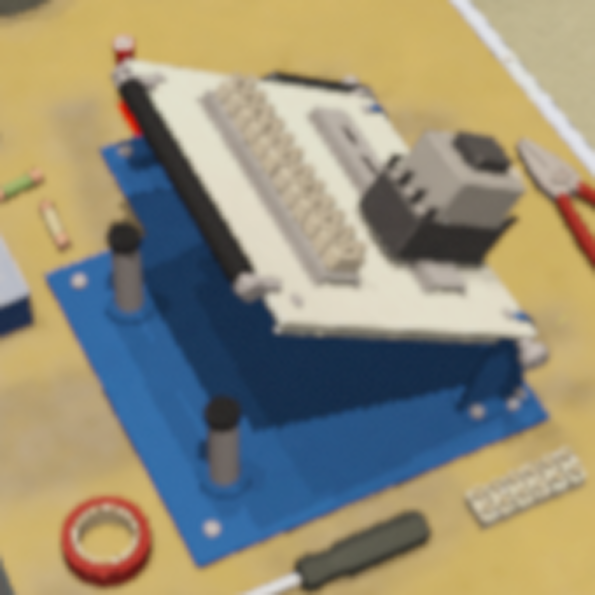

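The predicted corners and bar fit the image to about 2 mm, which puts the stand origin near (0.545, 0.072) with yaw -0.024. I'll rise first, then travel over to the red pedal.

Emit:
{"method": "move_arm", "body": {
  "moves": [
    [0, 0, 0, -0.04, 0, 0, 0],
    [0, 0, 0, -0.04, 0, 0, 0],
    [0, 0, 0, -0.04, 0, 0, 0],
    [0, -0.028, -0.0285, 0, 0, 0, 0],
    [0, -0.028, -0.0285, 0, 0, 0, 0]
  ],
  "newtons": 5
}}

```text
time: 0.52
eef_pos: [0.2705, 0.559, 0.3518]
orientation: [3.138, 0.0, 2.783]
wrist_force: [1.4, -0.1, -0.8]
opening: 0.0641
gripper_force: 0.0
```

Emit:
{"method": "move_arm", "body": {
  "moves": [
    [0, -0.028, -0.0285, 0, 0, 0, 0],
    [0, -0.028, -0.0285, 0, 0, 0, 0],
    [0, -0.028, -0.0285, 0, 0, 0, 0],
    [0, -0.028, -0.0285, 0, 0, 0, 0],
    [0, -0.028, -0.0285, 0, 0, 0, 0]
  ]
}}

```text
time: 0.93
eef_pos: [0.3514, 0.3739, 0.3494]
orientation: [-3.141, -0.0, 2.781]
wrist_force: [1.1, -0.0, 0.1]
opening: 0.0308
gripper_force: 0.0
```

Emit:
{"method": "move_arm", "body": {
  "moves": [
    [0, -0.028, -0.0285, 0, 0, 0, 0],
    [0, -0.028, -0.0285, 0, 0, 0, 0],
    [0, -0.028, -0.0285, 0, 0, 0, 0],
    [0, -0.028, -0.0285, 0, 0, 0, 0],
    [0, -0.028, -0.0285, 0, 0, 0, 0]
  ]
}}

```text
time: 1.35
eef_pos: [0.4321, 0.191, 0.3496]
orientation: [3.141, 0.0, 2.781]
wrist_force: [1.4, 1.1, 0.8]
opening: 0.001
gripper_force: 0.0
```

Emit:
{"method": "move_arm", "body": {
  "moves": [
    [0, -0.028, -0.0285, 0, 0, 0, 0],
    [0, -0.028, -0.0285, 0, 0, 0, 0],
    [0, -0.028, -0.0285, 0, 0, 0, 0],
    [0, -0.028, -0.0285, 0, 0, 0, 0],
    [0, -0.028, -0.0285, 0, 0, 0, 0]
  ]
}}

```text
time: 1.77
eef_pos: [0.5128, 0.0081, 0.3496]
orientation: [3.141, 0.0, 2.781]
wrist_force: [0.6, 0.0, 0.7]
opening: 0.0006
gripper_force: 0.0
```

Emit:
{"method": "move_arm", "body": {
  "moves": [
    [0, 0, 0, 0, 0, 0, 0.12],
    [0, 0, 0, 0, 0, 0, 0.12],
    [0, 0, 0, 0, 0, 0, 0.12],
    [0, 0, 0, 0, 0, 0, 0.12],
    [0, 0, 0, 0, 0, 0, 0.12]
  ]
}}

```text
time: 2.18
eef_pos: [0.5126, 0.01, 0.3493]
orientation: [-3.141, -0.0, 2.175]
wrist_force: [0.4, -0.1, -0.3]
opening: 0.0004
gripper_force: 0.0
```

Emit:
{"method": "move_arm", "body": {
  "moves": [
    [0, 0, 0, 0, 0, 0, 0.12],
    [0, 0, 0, 0, 0, 0, 0.12],
    [0, 0, 0, 0, 0, 0, 0.12],
    [0, 0, 0, 0, 0, 0, 0.12],
    [0, 0, 0, 0, 0, 0, 0.12]
  ]
}}

```text
time: 2.6
eef_pos: [0.5125, 0.0102, 0.3493]
orientation: [-3.141, -0.0, 1.575]
wrist_force: [-0.6, -0.7, -0.5]
opening: 0.0004
gripper_force: 0.0
```

Emit:
{"method": "move_arm", "body": {
  "moves": [
    [0, -0.037, 0.018, 0, 0, 0, 0],
    [0, -0.037, 0.018, 0, 0, 0, 0],
    [0, -0.036, 0.019, 0, 0, 0, 0.028],
    [0, 0, 0, 0.04, 0, 0, 0],
    [0, 0, 0, 0.04, 0, 0, 0]
  ]
}}

```text
time: 3.02
eef_pos: [0.5698, -0.1013, 0.2696]
orientation: [3.139, 0.001, 1.55]
wrist_force: [1.2, 0.9, -1.0]
opening: 0.0005
gripper_force: 0.0
```

Emit:
{"method": "move_arm", "body": {
  "moves": [
    [0, 0, 0, 0.04, 0, 0, 0],
    [0, 0, 0, 0.04, 0, 0, 0],
    [0, 0, 0, 0, 0, 0, 0]
  ]
}}

```text
time: 3.27
eef_pos: [0.5659, -0.0988, 0.1813]
orientation: [-3.131, -0.002, 1.553]
wrist_force: [-0.6, -0.4, -1.4]
opening: 0.0005
gripper_force: 0.0
```

```bash
python3 - <<'E'
from h import *
s=ctrl.get_state();print(s['eef_pos'],s['orientation'],np.round(s['qpos'],2))
w,p=snap('wrist','w1');E=np.array(p['extrinsics']);print(E.round(3))
print('red',blobs(w,(0,130,60),(8,255,255)),'green',blobs(w,(45,90,40),(85,255,255)))
print(proj(p,[(.565,-.097,.055),(.477,-.095,.033)]))
E
```

```text
[ 0.56588811 -0.09876432  0.18127979] [-3.13111196e+00 -2.04998844e-03  1.55256128e+00] [-0.22 -0.08  1.72 -0.    1.51 -0.2 ]
[[ 1.    -0.016 -0.014  0.569]
 [-0.019 -0.972 -0.234 -0.035]
 [-0.01   0.234 -0.972  0.337]
 [ 0.     0.     0.     1.   ]]
red [([30.5, 20.7], [25, 0, 13, 45, 507]), ([6.1, 29.2], [0, 2, 18, 47, 391]), ([325.7, 237.7], [305, 217, 42, 44, 1620])] green [([210.2, 229.6], [192, 210, 38, 41, 1388])]
[[326.88134235 235.53459276]
 [211.58991181 228.60851618]]
```

View pics/w1.png

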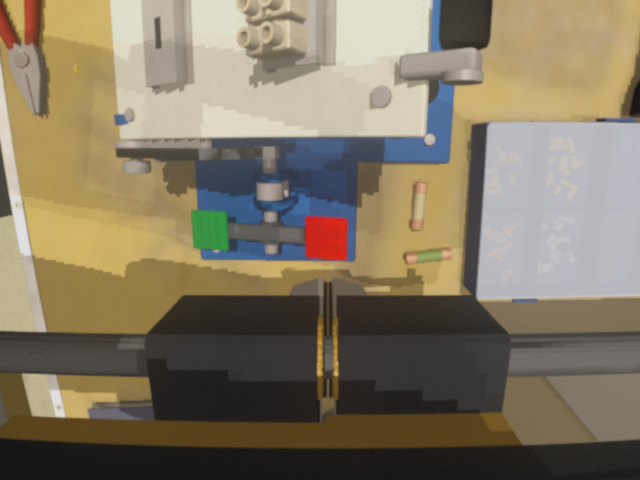

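The wrist view confirms the prediction: red pad at (326,238) against (327,236) predicted. The camera side of the hand faces the board, so I'll lean it away a little before descending.

Emit:
{"method": "move_arm", "body": {
  "moves": [
    [0, 0, 0, 0, 0, 0.12, 0],
    [0, -0.004, 0, 0.035, 0, 0, 0],
    [0, -0.004, 0, 0.035, 0, 0, 0],
    [0, 0, 0, 0, 0, 0, 0]
  ]
}}

```text
time: 3.65
eef_pos: [0.5675, -0.0988, 0.1161]
orientation: [-3.137, -0.121, 1.552]
wrist_force: [-0.2, 1.0, -1.9]
opening: 0.0003
gripper_force: 0.0
```

Emit:
{"method": "move_arm", "body": {
  "moves": [
    [0, -0.001, 0, 0.01, 0, 0, 0],
    [0, -0.001, 0, 0.01, 0, 0, 0],
    [0, 0, 0, 0, 0, 0, 0]
  ]
}}

```text
time: 3.9
eef_pos: [0.5691, -0.0983, 0.0997]
orientation: [3.141, -0.12, 1.553]
wrist_force: [-0.9, -0.2, 0.3]
opening: 0.0005
gripper_force: 0.0
```

Emit:
{"method": "move_arm", "body": {
  "moves": [
    [0, -0.001, 0, 0.01, 0, 0, 0],
    [0, -0.001, 0, 0.01, 0, 0, 0],
    [0, 0, 0, 0, 0, 0, 0]
  ]
}}

```text
time: 4.15
eef_pos: [0.5681, -0.0977, 0.0773]
orientation: [-3.14, -0.12, 1.553]
wrist_force: [-0.5, 0.5, -0.6]
opening: 0.0006
gripper_force: 0.0
```

Emit:
{"method": "move_arm", "body": {
  "moves": [
    [0, -0.0005, 0, 0.005, 0, 0, 0],
    [0, -0.0005, 0, 0.005, 0, 0, 0],
    [0, 0, 0, 0, 0, 0, 0]
  ]
}}

```text
time: 4.4
eef_pos: [0.5686, -0.0977, 0.0683]
orientation: [-3.141, -0.12, 1.553]
wrist_force: [-0.3, 0.2, -0.2]
opening: 0.0007
gripper_force: 0.0
```

Emit:
{"method": "move_arm", "body": {
  "moves": [
    [0, -0.0005, 0, 0.005, 0, 0, 0],
    [0, 0, 0, 0, 0, 0, 0]
  ]
}}

```text
time: 4.57
eef_pos: [0.5685, -0.0976, 0.0632]
orientation: [-3.141, -0.12, 1.553]
wrist_force: [-0.1, 0.3, -0.2]
opening: 0.0003
gripper_force: 0.0
```

Emit:
{"method": "move_arm", "body": {
  "moves": [
    [0, -0.0005, 0, 0.005, 0, 0, 0],
    [0, 0, 0, 0, 0, 0, 0]
  ]
}}

```text
time: 4.73
eef_pos: [0.5683, -0.0975, 0.0579]
orientation: [-3.14, -0.12, 1.553]
wrist_force: [0.2, 0.0, -0.4]
opening: 0.0006
gripper_force: 0.0
```

Emit:
{"method": "move_arm", "body": {
  "moves": [
    [0, -0.0005, 0, 0.005, 0, 0, 0],
    [0, 0, 0, 0, 0, 0, 0]
  ]
}}

```text
time: 4.9
eef_pos: [0.5683, -0.0974, 0.0529]
orientation: [-3.141, -0.12, 1.553]
wrist_force: [0.5, -0.4, -0.2]
opening: 0.0004
gripper_force: 0.1
```

Emit:
{"method": "move_arm", "body": {
  "moves": [
    [0, -0.0005, 0, 0.004, 0, 0, 0],
    [0, 0, 0, 0, 0, 0, 0]
  ]
}}

```text
time: 5.07
eef_pos: [0.5695, -0.0975, 0.0516]
orientation: [3.14, -0.12, 1.553]
wrist_force: [-2.4, 0.7, 14.6]
opening: 0.0009
gripper_force: 6.2
```

```bash
python3 - <<'E'
from h import *
w,p=snap('wrist','w2')
s=ctrl.get_state();print(s['eef_pos'],s['wrist_force'],s['torque'])
c=cv2.resize(w[120:440,100:500],None,fx=2,fy=1.8,interpolation=cv2.INTER_CUBIC);cv2.imwrite('pics/w2c.png',c)
E
```

```text
[ 0.5695886  -0.09753253  0.05157315] [-2.47012139  1.22993549 14.60035786] [0.3953617  0.64852843 0.0300318 ]
```

View pics/w2c.png

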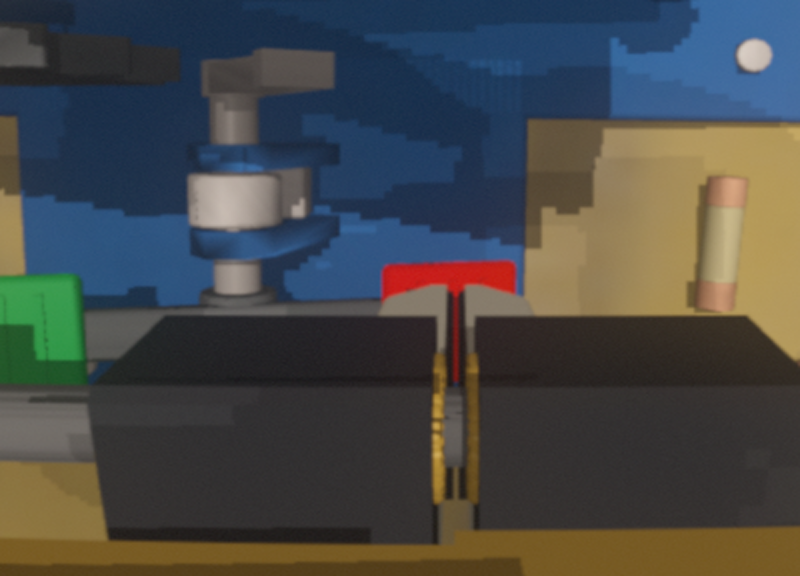

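The fingertips are on the red pad (crop ~(450,280)), with the green pad at the left. Next I'll check whether the rocker has already moved, using the pads' inner edges on a known vertical plane.

```bash
python3 - <<'E'
from h import *
def edges(f):
    w,p=load(f)
    for n,lo,hi in(('red',(0,130,60),(8,255,255)),('green',(45,90,40),(85,255,255))):
        B=[b for b in blobs(w,lo,hi,100) if b[1][1]>120]
        for c,(x,y,ww,hh,a) in B:
            # inner (board-side) edge, at stand y -153 -> world y
            u=(x+ww/2,y); o,v=ray(p,u); Y=-.0965+.015 if n=='red' else -.0945+.015
            P=o+v*(Y-o[1])/v[1]; print(f,n,(x,y,ww,hh),P.round(4))
edges('w1');edges('w2')
t,q=snap('top','t2');print(blobs(t,(45,90,40),(85,255,255)),[b for b in blobs(t,(0,130,60),(8,255,255)) if b[0][0]>400])
E
```

```text
w1 red (305, 217, 42, 44) [ 0.5649 -0.0815  0.0681]
w1 green (192, 210, 38, 41) [ 0.4801 -0.0795  0.041 ]
w2 red (291, 266, 66, 66) [ 0.5692 -0.0815  0.0463]
w2 green (60, 272, 84, 62) [ 0.4848 -0.0795  0.0628]
[([494.8, 334.2], [397, 164, 190, 316, 21892]), ([505.9, 351.8], [497, 345, 18, 15, 74])] []
```

The red pad dropped from 68 to 46 mm and the green rose from 41 to 63 mm, so the pawl is out. I'll retreat upward and reorient for the bar.

Emit:
{"method": "move_arm", "body": {
  "moves": [
    [0, 0.001, 0, -0.01, 0, 0, 0],
    [0, 0.005, 0, -0.04, 0, 0, 0],
    [0, 0.005, 0, -0.04, 0, 0, 0],
    [0, 0.005, 0, -0.04, 0, 0, 0],
    [0, 0.005, 0, -0.04, 0, 0, 0]
  ]
}}

```text
time: 5.58
eef_pos: [0.5683, -0.0969, 0.2233]
orientation: [-3.142, -0.12, 1.553]
wrist_force: [0.2, -0.5, 0.1]
opening: 0.0004
gripper_force: 0.0
```

Emit:
{"method": "move_arm", "body": {
  "moves": [
    [0, 0.005, 0, -0.04, 0, 0, 0],
    [0, 0.005, 0, -0.04, 0, 0, 0],
    [0, 0, 0, 0, 0, -0.12, 0],
    [0, 0, 0, 0, 0, 0, 0.12],
    [0, 0, 0, 0, 0, 0, 0.12]
  ]
}}

```text
time: 6.0
eef_pos: [0.5689, -0.0959, 0.303]
orientation: [3.14, 0.001, 1.309]
wrist_force: [-0.1, 0.0, -0.9]
opening: 0.0008
gripper_force: 0.0
```

Emit:
{"method": "move_arm", "body": {
  "moves": [
    [0, 0, 0, 0, 0, 0, 0.12],
    [0, 0, 0, 0, 0, 0, 0.12],
    [0, 0, 0, 0, 0, 0, 0.12],
    [0, 0, 0, 0, 0, 0, 0.12],
    [0, 0, 0, 0, 0, 0, 0.12]
  ]
}}

```text
time: 6.42
eef_pos: [0.5686, -0.0966, 0.3019]
orientation: [-3.142, 0.0, 0.707]
wrist_force: [1.2, 0.2, 1.0]
opening: 0.0008
gripper_force: 0.0
```

Emit:
{"method": "move_arm", "body": {
  "moves": [
    [0, 0, 0, 0, 0, 0, 0.12],
    [0, 0, 0, 0, 0, 0, 0.12],
    [0, 0, 0, 0, 0, 0, 0.12],
    [0, 0, 0, 0, 0, 0, 0.12],
    [0, 0, 0, 0, 0, 0, 0.12]
  ]
}}

```text
time: 6.83
eef_pos: [0.5687, -0.0967, 0.3019]
orientation: [3.142, 0.0, 0.107]
wrist_force: [-0.3, -0.6, -0.7]
opening: 0.0001
gripper_force: 0.0
```

Emit:
{"method": "move_arm", "body": {
  "moves": [
    [0, 0, 0, 0, 0, 0, 0.12],
    [0, 0, 0, 0, 0, 0, 0],
    [0, 0, 0, 0, 0, 0, 0]
  ]
}}

```text
time: 7.08
eef_pos: [0.5687, -0.0966, 0.3019]
orientation: [3.142, 0.0, -0.003]
wrist_force: [-0.6, -0.0, 0.3]
opening: 0.0001
gripper_force: 0.0
```

```bash
python3 - <<'E'
from h import *
s=ctrl.get_state();print(s['eef_pos'],s['orientation'],s['wrist_force'])
t,q=snap('top','t3');print(blobs(t,(45,90,40),(85,255,255)),[b for b in blobs(t,(0,130,60),(8,255,255)) if b[0][0]>400])
w,p=snap('wrist','w3')
print(proj(p,[(.61,.145,.2),(.61,.07,.2),(.61,-.005,.2)]), proj(q,[(.61,.145,.2),(.61,-.005,.2)]))
E
```

```text
[ 0.56870729 -0.09664786  0.30186258] [ 3.14158590e+00  1.87699576e-05 -3.38083798e-03] [-0.57293164 -0.00204746  0.27718386]
[([531.1, 292.7], [401, 76, 239, 404, 36949]), ([513.5, 236.7], [507, 232, 14, 12, 60]), ([635.2, 239.6], [631, 234, 9, 13, 48]), ([634.1, 260.5], [628, 254, 12, 14, 66])] [([422.6, 256.3], [418, 248, 11, 18, 168])]
[[-36.76601363 188.43375769]
 [ 67.49521484 186.2239795 ]
 [181.15286778 184.66968587]] [[265.29457154 213.9335311 ]
 [376.0893441  213.05835961]]
```

Emit:
{"method": "move_arm", "body": {
  "moves": [
    [0, 0.008, -0.033, 0, 0, 0, 0],
    [0, 0.008, -0.033, 0, 0, 0, 0],
    [0, 0.008, -0.033, 0, 0, 0, 0],
    [0, 0.008, -0.034, 0, 0, 0, 0],
    [0, 0.009, -0.034, 0, 0, 0, 0.02]
  ]
}}

```text
time: 7.6
eef_pos: [0.611, 0.0717, 0.302]
orientation: [-3.142, -0.0, -0.024]
wrist_force: [0.0, -1.7, 0.4]
opening: 0.0005
gripper_force: 0.0
```

Emit:
{"method": "move_arm", "body": {
  "moves": [
    [0, 0, 0, 0.03, 0, 0, 0],
    [0, 0, 0, 0, 0, 0, 0]
  ]
}}

```text
time: 7.77
eef_pos: [0.6102, 0.0716, 0.267]
orientation: [3.141, 0.005, -0.022]
wrist_force: [-0.6, -0.6, -1.6]
opening: 0.0008
gripper_force: 0.0
```

```bash
python3 - <<'E'
from h import *
s=ctrl.get_state();print(s['eef_pos'],s['orientation'],s['wrist_force'])
w,p=snap('wrist','w4')
print(proj(p,[(.61,.145,.2),(.61,.07,.2),(.61,-.005,.2)]))
print(proj(p,s['eef_pos']+np.array([0,0,-.011])))
E
```

```text
[0.6101592  0.07159979 0.26699768] [ 3.14107273  0.00549384 -0.02197629] [-0.57057671 -0.58775719 -1.55038608]
[[197.87369006 265.4602721 ]
 [329.6392686  262.75417039]
 [461.78641129 259.75744315]]
[[326.58803813 299.8438051 ]]
```

View pics/w4.png

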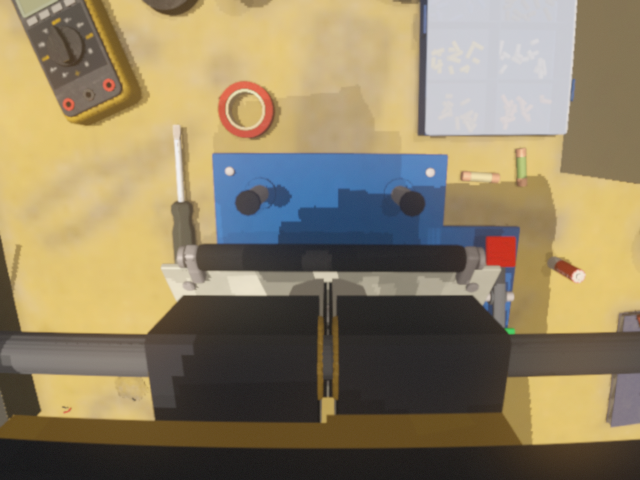

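The bar's centre appears at (330,258), about 2 mm further ahead than predicted. I'll shift and descend onto it.

Emit:
{"method": "move_arm", "body": {
  "moves": [
    [0, 0.003, 0, 0.02, 0, 0, 0],
    [0, 0, 0, 0.015, 0, 0, 0],
    [0, 0, 0, 0, 0, 0, 0]
  ]
}}

```text
time: 8.07
eef_pos: [0.6131, 0.069, 0.2341]
orientation: [3.141, 0.004, -0.027]
wrist_force: [0.3, -0.4, -0.0]
opening: 0.0003
gripper_force: 0.0
```

Emit:
{"method": "move_arm", "body": {
  "moves": [
    [0, 0, 0, 0.005, 0, 0, 0],
    [0, 0.002, 0, 0.005, 0, 0, 0],
    [0, 0, 0, 0, 0, 0, 0]
  ]
}}

```text
time: 8.32
eef_pos: [0.6161, 0.0696, 0.2265]
orientation: [3.142, 0.0, -0.027]
wrist_force: [0.2, -0.0, 0.8]
opening: 0.0006
gripper_force: 0.0
```

Emit:
{"method": "move_arm", "body": {
  "moves": [
    [0, 0.002, 0, 0.004, 0, 0, 0],
    [0, 0.002, 0, 0.004, 0, 0, 0],
    [0, 0, 0, 0, 0, 0, 0]
  ]
}}

```text
time: 8.57
eef_pos: [0.6204, 0.0697, 0.2185]
orientation: [-3.142, -0.0, -0.027]
wrist_force: [0.1, 0.5, 0.5]
opening: 0.0003
gripper_force: 0.1
```

Emit:
{"method": "move_arm", "body": {
  "moves": [
    [0, -0.006, 0, 0, 0, 0, 0],
    [0, 0.002, 0, 0.004, 0, 0, 0],
    [0, 0.002, 0, 0.004, 0, 0, 0],
    [0, 0, 0, 0, 0, 0, 0]
  ]
}}

```text
time: 8.9
eef_pos: [0.6184, 0.0699, 0.2113]
orientation: [-3.142, -0.002, -0.027]
wrist_force: [2.5, 0.0, 3.0]
opening: 0.0009
gripper_force: 1.6
```

Emit:
{"method": "move_arm", "body": {
  "moves": [
    [0, 0.002, 0, 0.004, 0, 0, 0],
    [0, 0.003, 0, 0.004, 0, 0, 0],
    [0, 0, 0, 0, 0, 0, 0]
  ]
}}

```text
time: 9.15
eef_pos: [0.6234, 0.0698, 0.2031]
orientation: [-3.141, -0.002, -0.027]
wrist_force: [2.7, -0.2, 2.6]
opening: 0.0005
gripper_force: 1.6
```

Emit:
{"method": "move_arm", "body": {
  "moves": [
    [0, 0.0025, 0, 0.005, 0, 0, 0],
    [0, 0.0025, 0, 0.005, 0, 0, 0],
    [0, 0.0025, 0, 0.005, 0, 0, 0],
    [0, 0.0025, 0, 0.005, 0, 0, 0],
    [0, 0, 0, 0, 0, 0, 0]
  ]
}}

```text
time: 9.57
eef_pos: [0.6335, 0.0695, 0.183]
orientation: [-3.142, -0.002, -0.027]
wrist_force: [3.3, -0.1, 3.8]
opening: 0.0003
gripper_force: 2.1
```

Emit:
{"method": "move_arm", "body": {
  "moves": [
    [0, 0.002, 0, 0.005, 0, 0, 0],
    [0, 0.002, 0, 0.005, 0, 0, 0],
    [0, 0.002, 0, 0.005, 0, 0, 0],
    [0, 0.002, 0, 0.005, 0, 0, 0],
    [0, 0, 0, 0, 0, 0, 0]
  ]
}}

```text
time: 9.98
eef_pos: [0.6412, 0.0692, 0.1626]
orientation: [-3.142, -0.001, -0.027]
wrist_force: [2.3, -0.1, 3.0]
opening: 0.0008
gripper_force: 1.3
```

Emit:
{"method": "move_arm", "body": {
  "moves": [
    [0, 0.0015, 0, 0.005, 0, 0, 0],
    [0, 0.0015, 0, 0.005, 0, 0, 0],
    [0, 0.0015, 0, 0.005, 0, 0, 0],
    [0, 0.0015, 0, 0.005, 0, 0, 0],
    [0, 0, 0, 0, 0, 0, 0]
  ]
}}

```text
time: 10.4
eef_pos: [0.6468, 0.0691, 0.1423]
orientation: [3.142, 0.0, -0.027]
wrist_force: [1.3, -0.8, 1.5]
opening: 0.0006
gripper_force: 0.6
```

Emit:
{"method": "move_arm", "body": {
  "moves": [
    [0, 0.001, 0, 0.005, 0, 0, 0],
    [0, 0.001, 0, 0.005, 0, 0, 0],
    [0, 0.001, 0, 0.005, 0, 0, 0],
    [0, 0.001, 0, 0.005, 0, 0, 0],
    [0, 0, 0, 0, 0, 0, 0]
  ]
}}

```text
time: 10.82
eef_pos: [0.6506, 0.069, 0.1219]
orientation: [3.142, 0.001, -0.027]
wrist_force: [1.5, -0.2, -0.1]
opening: 0.0005
gripper_force: 0.3
```

Emit:
{"method": "move_arm", "body": {
  "moves": [
    [0, 0.0005, 0, 0.004, 0, 0, 0],
    [0, 0.0005, 0, 0.004, 0, 0, 0],
    [0, 0, 0, 0.003, 0, 0, 0],
    [0, 0, 0, 0, 0, 0, 0]
  ]
}}

```text
time: 11.15
eef_pos: [0.6517, 0.069, 0.1109]
orientation: [3.142, 0.001, -0.027]
wrist_force: [-0.1, -0.4, 0.0]
opening: 0.0004
gripper_force: 0.0
```

```bash
python3 - <<'E'
from h import *
snap('wrist','w5');a,p=snap('scene','s5')
P=ctrl.get_state()['eef_pos']
print('tip',proj(p,P+np.array([0,0,-.011])))
for th in(.048,.15,.3,.5):
    x=.447+.207*np.cos(th);z=.075+.207*np.sin(th);print(th,proj(p,[(x,.145,z),(x,-.005,z)]).round(0).tolist())
c=cv2.resize(a[155:325,255:425],None,fx=3.5,fy=3.5,interpolation=cv2.INTER_CUBIC);cv2.imwrite('pics/sc5.png',c)
E
```

```text
tip [[291.67152934 244.11906062]]
0.048 [[308.0, 277.0], [276.0, 223.0]]
0.15 [[308.0, 271.0], [276.0, 217.0]]
0.3 [[311.0, 261.0], [278.0, 206.0]]
0.5 [[319.0, 245.0], [284.0, 191.0]]
```

View pics/sc5.png

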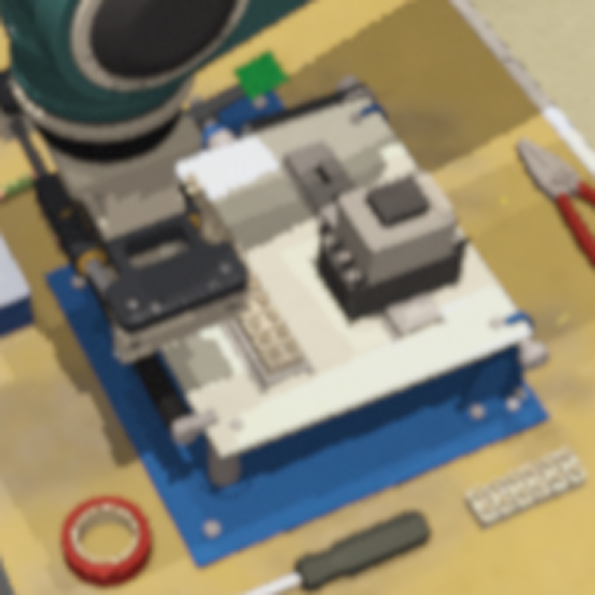

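The scene view shows the board almost flat: the bar's near end is at about (308,274), where (308,277) is predicted for flat. I'll go on pressing gently.

Emit:
{"method": "move_arm", "body": {
  "moves": [
    [0, 0.0005, 0, 0.003, 0, 0, 0],
    [0, 0, 0, 0, 0, 0, 0]
  ]
}}

```text
time: 11.42
eef_pos: [0.6524, 0.0689, 0.1083]
orientation: [-3.142, 0.0, -0.027]
wrist_force: [0.3, 0.4, 0.7]
opening: 0.0004
gripper_force: 0.5
```

Emit:
{"method": "move_arm", "body": {
  "moves": [
    [0, 0, 0, 0.003, 0, 0, 0],
    [0, 0, 0, 0, 0, 0, 0]
  ]
}}

```text
time: 11.58
eef_pos: [0.6525, 0.0689, 0.1054]
orientation: [3.142, -0.0, -0.027]
wrist_force: [0.2, 0.7, 1.1]
opening: 0.0006
gripper_force: 0.6
```

Emit:
{"method": "move_arm", "body": {
  "moves": [
    [0, 0, 0, 0.002, 0, 0, 0],
    [0, 0, 0, 0, 0, 0, 0]
  ]
}}

```text
time: 11.75
eef_pos: [0.6526, 0.0689, 0.1041]
orientation: [-3.142, -0.001, -0.027]
wrist_force: [0.0, 0.6, 4.8]
opening: 0.0003
gripper_force: 2.3
```

Emit:
{"method": "move_arm", "body": {
  "moves": [
    [0, 0, 0, 0.001, 0, 0, 0],
    [0, 0, 0, 0, 0, 0, 0],
    [0, 0, 0, 0, 0, 0, 0]
  ]
}}

```text
time: 12.0
eef_pos: [0.6527, 0.0689, 0.104]
orientation: [-3.142, -0.001, -0.027]
wrist_force: [-3.7, -0.0, 12.0]
opening: 0.0003
gripper_force: 6.2
```

Emit:
{"method": "move_arm", "body": {
  "moves": [
    [0, 0, 0, 0.001, 0, 0, 0],
    [0, 0, 0, 0, 0, 0, 0],
    [0, 0, 0, 0, 0, 0, 0]
  ]
}}

```text
time: 12.25
eef_pos: [0.6528, 0.0689, 0.1038]
orientation: [-3.141, -0.002, -0.027]
wrist_force: [-7.3, -1.2, 19.5]
opening: 0.0007
gripper_force: 9.9
```

The board is on its stops: 19 N with no further travel, at the predicted height. I'll rise and go to the green pedal.

Emit:
{"method": "move_arm", "body": {
  "moves": [
    [0, 0, 0, -0.01, 0, 0, 0],
    [0, 0, 0, -0.04, 0, 0, 0],
    [0, 0, 0, -0.04, 0, 0, 0],
    [0, 0, 0, -0.04, 0, 0, 0],
    [0, 0, 0, -0.04, 0, 0, 0]
  ]
}}

```text
time: 12.67
eef_pos: [0.652, 0.0689, 0.2735]
orientation: [3.142, 0.0, -0.027]
wrist_force: [1.1, 0.0, -0.2]
opening: 0.0008
gripper_force: 0.0
```

Emit:
{"method": "move_arm", "body": {
  "moves": [
    [0, 0, 0, -0.03, 0, 0, 0],
    [0, -0.029, 0.0285, 0, 0, 0, 0],
    [0, -0.029, 0.0285, 0, 0, 0, 0],
    [0, -0.029, 0.0285, 0, 0, 0, 0],
    [0, -0.029, 0.0285, 0, 0, 0, 0]
  ]
}}

```text
time: 13.08
eef_pos: [0.5319, -0.0426, 0.3014]
orientation: [3.142, 0.0, -0.026]
wrist_force: [-0.1, -0.1, 0.0]
opening: 0.0005
gripper_force: 0.0
```

Emit:
{"method": "move_arm", "body": {
  "moves": [
    [0, -0.029, 0.0285, 0, 0, 0, 0],
    [0, -0.028, 0.0285, 0, 0, 0, 0],
    [0, 0, 0, 0, 0, 0, -0.12],
    [0, 0, 0, 0, 0, 0, -0.12],
    [0, 0, 0, 0, 0, 0, -0.12]
  ]
}}

```text
time: 13.5
eef_pos: [0.4743, -0.0979, 0.302]
orientation: [3.141, -0.0, 0.337]
wrist_force: [0.3, 0.2, -0.2]
opening: 0.0003
gripper_force: 0.0
```

Emit:
{"method": "move_arm", "body": {
  "moves": [
    [0, 0, 0, 0, 0, 0, -0.12],
    [0, 0, 0, 0, 0, 0, -0.12],
    [0, 0, 0, 0, 0, 0, -0.12],
    [0, 0, 0, 0, 0, 0, -0.12],
    [0, 0, 0, 0, 0, 0, -0.12]
  ]
}}

```text
time: 13.92
eef_pos: [0.4747, -0.0973, 0.3016]
orientation: [-3.141, 0.0, 0.939]
wrist_force: [0.3, 0.1, 0.2]
opening: 0.0003
gripper_force: 0.0
```

Emit:
{"method": "move_arm", "body": {
  "moves": [
    [0, 0, 0, 0, 0, 0, -0.12],
    [0, 0, 0, 0, 0, 0, -0.12],
    [0, 0, 0, 0, 0, 0, -0.12],
    [0, 0, 0, 0, 0, 0, -0.12],
    [0, 0, 0, 0, 0, 0, -0.12]
  ]
}}

```text
time: 14.33
eef_pos: [0.4748, -0.0973, 0.3016]
orientation: [-3.141, -0.0, 1.539]
wrist_force: [-0.3, 0.2, 0.5]
opening: 0.0004
gripper_force: 0.0
```

Emit:
{"method": "move_arm", "body": {
  "moves": [
    [0, 0, 0, 0, 0, 0.12, -0.02],
    [0, 0, 0, 0, 0, 0, 0],
    [0, 0, 0, 0, 0, 0, 0]
  ]
}}

```text
time: 14.58
eef_pos: [0.4747, -0.0983, 0.3014]
orientation: [3.141, -0.118, 1.55]
wrist_force: [-0.8, -0.0, -0.5]
opening: 0.0006
gripper_force: 0.0
```

```bash
python3 - <<'E'
from h import *
s=ctrl.get_state();print(s['eef_pos'],s['orientation'],s['wrist_force'])
w,p=snap('wrist','w6')
print('red',blobs(w,(0,130,60),(8,255,255),150),'green',[b for b in blobs(w,(45,90,40),(85,255,255))],proj(p,[(.565,-.097,.043),(.477,-.095,.06)]))
a,q=snap('scene','s6')
print([proj(q,[(.447+.207*np.cos(t),.147,.075+.207*np.sin(t)),(.447+.207*np.cos(t),-.003,.075+.207*np.sin(t))]).round(1).tolist() for t in (.048,.1)])
c=np.vstack([cv2.resize(a[200:300,255:415],(800,300)),cv2.resize(w[120:420],(800,300))]);cv2.imwrite('pics/c6.png',c)
E
```

```text
[ 0.47468832 -0.0983354   0.30139392] [ 3.14137732 -0.11840369  1.54950566] [-0.81333454 -0.02648629 -0.49649328]
red [([163.3, 50.3], [151, 0, 33, 104, 882]), ([197.3, 49.7], [189, 0, 15, 102, 783]), ([547.3, 19.1], [531, 0, 33, 32, 330]), ([417.0, 235.3], [404, 221, 27, 29, 722])] green [([333.6, 236.9], [319, 222, 30, 31, 901])] [[414.05368905 235.07060207]
 [328.8334241  236.70273573]]
[[[308.2, 278.1], [276.5, 224.1]], [[308.4, 274.9], [276.4, 220.7]]]
```

View pics/c6.png

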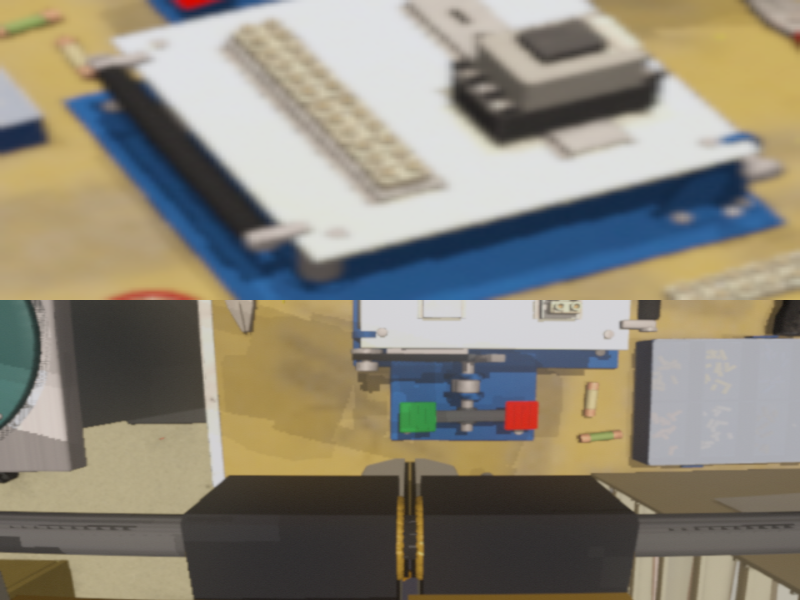

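The board lies flat on its stops, and the green pad (large, so high) is at about (334,237). I'll descend onto it.

Emit:
{"method": "move_arm", "body": {
  "moves": [
    [0, -0.005, 0.001, 0.04, 0, 0, 0],
    [0, -0.005, 0.001, 0.04, 0, 0, 0],
    [0, -0.005, 0.001, 0.04, 0, 0, 0],
    [0, -0.005, 0.001, 0.04, 0, 0, 0],
    [0, -0.004, 0, 0.035, 0, 0, 0]
  ]
}}

```text
time: 15.1
eef_pos: [0.4785, -0.0974, 0.1029]
orientation: [3.141, -0.118, 1.553]
wrist_force: [0.4, -0.2, 1.0]
opening: 0.0003
gripper_force: 0.0
```

Emit:
{"method": "move_arm", "body": {
  "moves": [
    [0, 0, 0, 0, 0, 0, 0],
    [0, -0.001, 0, 0.01, 0, 0, 0],
    [0, -0.001, 0, 0.01, 0, 0, 0],
    [0, 0, 0, 0, 0, 0, 0]
  ]
}}

```text
time: 15.43
eef_pos: [0.4794, -0.0974, 0.0854]
orientation: [3.14, -0.119, 1.553]
wrist_force: [-0.1, 0.2, -1.5]
opening: 0.0007
gripper_force: 0.0
```

Emit:
{"method": "move_arm", "body": {
  "moves": [
    [0, -0.0005, 0, 0.005, 0, 0, 0],
    [0, -0.0005, 0, 0.005, 0, 0, 0],
    [0, 0, 0, 0, 0, 0, 0]
  ]
}}

```text
time: 15.68
eef_pos: [0.4793, -0.0973, 0.0751]
orientation: [3.14, -0.12, 1.553]
wrist_force: [0.8, -0.3, 0.3]
opening: 0.0006
gripper_force: 0.6
```

Emit:
{"method": "move_arm", "body": {
  "moves": [
    [0, -0.0005, 0, 0.005, 0, 0, 0],
    [0, 0, 0, 0, 0, 0, 0]
  ]
}}

```text
time: 15.85
eef_pos: [0.4791, -0.0972, 0.0699]
orientation: [3.14, -0.12, 1.553]
wrist_force: [-0.1, -1.2, 0.3]
opening: 0.0008
gripper_force: 0.0
```

Emit:
{"method": "move_arm", "body": {
  "moves": [
    [0, -0.0005, 0, 0.005, 0, 0, 0],
    [0, 0, 0, 0, 0, 0, 0]
  ]
}}

```text
time: 16.02
eef_pos: [0.4789, -0.097, 0.0645]
orientation: [3.141, -0.12, 1.553]
wrist_force: [-0.1, 0.4, -0.6]
opening: 0.0006
gripper_force: 0.0
```

Emit:
{"method": "move_arm", "body": {
  "moves": [
    [0, -0.0005, 0, 0.005, 0, 0, 0],
    [0, 0, 0, 0, 0, 0, 0]
  ]
}}

```text
time: 16.18
eef_pos: [0.4788, -0.0969, 0.0592]
orientation: [3.141, -0.12, 1.553]
wrist_force: [0.1, -0.2, -0.2]
opening: 0.0003
gripper_force: 0.0
```

Emit:
{"method": "move_arm", "body": {
  "moves": [
    [0, -0.0005, 0, 0.005, 0, 0, 0],
    [0, 0, 0, 0, 0, 0, 0]
  ]
}}

```text
time: 16.35
eef_pos: [0.4788, -0.0967, 0.0541]
orientation: [3.141, -0.12, 1.553]
wrist_force: [-0.2, -0.3, -0.3]
opening: 0.0001
gripper_force: 0.0
```

Emit:
{"method": "move_arm", "body": {
  "moves": [
    [0, 0, 0, 0.002, 0, 0, 0],
    [0, 0, 0, 0, 0, 0, 0]
  ]
}}

```text
time: 16.52
eef_pos: [0.4793, -0.0967, 0.0532]
orientation: [3.14, -0.12, 1.553]
wrist_force: [-2.6, -1.5, 2.9]
opening: 0.0005
gripper_force: 2.0
```

Emit:
{"method": "move_arm", "body": {
  "moves": [
    [0, 0, 0, 0.002, 0, 0, 0],
    [0, 0, 0, 0, 0, 0, 0],
    [0, 0, 0, 0, 0, 0, 0]
  ]
}}

```text
time: 16.77
eef_pos: [0.4795, -0.0967, 0.0525]
orientation: [3.14, -0.119, 1.553]
wrist_force: [-6.9, -1.5, 17.1]
opening: 0.0005
gripper_force: 9.2
```

Emit:
{"method": "move_arm", "body": {
  "moves": [
    [0, 0.001, 0, -0.01, 0, 0, 0],
    [0, 0.005, 0, -0.04, 0, 0, 0],
    [0, 0.005, 0, -0.04, 0, 0, 0],
    [0, 0.005, 0, -0.04, 0, 0, 0],
    [0, 0, 0, 0, 0, 0, 0]
  ]
}}

```text
time: 17.18
eef_pos: [0.4811, -0.0966, 0.1905]
orientation: [3.131, -0.117, 1.554]
wrist_force: [1.1, -0.7, 2.0]
opening: 0.0002
gripper_force: 0.0
```

```bash
python3 - <<'E'
from h import *
s=ctrl.get_state();print(s['eef_pos'],s['wrist_force'])
w,p=snap('wrist','w7')
for n,lo,hi,Y in(('red',(0,130,60),(8,255,255),-.0815),('green',(45,90,40),(85,255,255),-.0795)):
    for c,(x,y,ww,hh,a) in blobs(w,lo,hi,300):
        if y<120: continue
        o,v=ray(p,(x+ww/2,y)); print(n,(x,y,ww,hh),(o+v*(Y-o[1])/v[1]).round(4))
a,q=snap('scene','s7');b,_=load('s6');print('scene board diff',cv2.absdiff(a,b)[215:300,255:415].mean())
E
```

```text
[ 0.48112983 -0.09658665  0.19048045] [ 1.13039916 -0.67850715  2.01455626]
red (418, 236, 43, 42) [ 0.5611 -0.0815  0.072 ]
green (301, 232, 38, 40) [ 0.4783 -0.0795  0.047 ]
scene board diff 0.4816421568627451
```

The red pad is high again (72 vs 47 mm), so the pawl is in. The board is unchanged and the arm is clear, so I'm handing in.

```bash
python3 -c "
from rig import ctrl
print(ctrl.hand_in())"
```

```text
the job is handed in; nothing more can be done
None
```

I handed the job in at about 17 s of robot time: red pedal pressed until the pawl came out, board pushed flat on its stops, green pedal pressed until the pawl went back in. The final camera check showed the pawl in and the board flat with the arm clear; I got no verdict back.

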